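# Close up a survey tripod leg: release the eccentric clamp, push the leg home, clamp it

### The job

One leg of the folded surveying tripod on the bench is still part way out and clamped. Swing its eccentric clamp lever fully out so that the leg is free, push the leg in until it is fully home, then swing the lever all the way back to clamp the leg again. Do it with light fingertip pushes: take nothing between the fingers, leave the tripod lying where it is in its cradle, and do not disturb the other things on the bench.

Things in the scene. Friction and masses are not known exactly. Their poses are not given: they have to be found in the camera images.
- tripod: Folded tripod, 1.0 m long, 5.5 kg, loose in its cradle. z up, y along the legs from the feet towards the round orange head, x across them, away from the robot (give or take yaw). Origin 36 mm above the bench, under the bundle, beside the clamp pivot. The leg in question is the uppermost of three; the two lower ones are home already.
- cradle: Plywood cradle fixed to the bench, 190 mm wide, with two padded saddles and an end board that the tripod's head backs on to, so a push along the leg towards the head does not shift the tripod. Axes as the tripod's; origin on the bench under the tripod's; it lies at y = 105 to 845 mm, clear of clamp and foot.
- clamp_pivot (a point): Upright pivot bolt of the eccentric clamp, on the robot's side of the leg: x = -36, y = 0, z = 126 mm in the tripod's frame. Does not move. Orange clamp casting round it: x = -61 to 41, y = -25 to 60 mm; its highest part, a bridge at y = 30 to 60 mm, 9 mm below this point. The sliding leg (aluminium, 26 mm wide, on x = 0) has its top face 18 mm below this point.
- lever (a joint): Angle of the black clamp lever, rad. 0: locked, along the leg, pointing to the foot, the eccentric's high side on the leg. Opens clockwise from above, towards the robot; leg free beyond 0.95; stop at 1.9, fully out, low side to the leg. Points along (-sin q, -cos q) in the tripod's x, y. Starts at 0 to 0.2, stays where left; under 10 N at the pad turns it either way.
- lever_tip (a point): Centre of the raised thumb pad at the lever's end, 80 mm from the pivot: 17 mm wide (its x), 20 mm long (its y), 32 mm high, 126 mm above the tripod's origin. Axes turn with the lever (-y points outward along it, -x is the way it opens). Its lower edge is 2 mm above the leg's top face; the space beside it above that face is free for a finger.
- leg (a joint): Travel of the uppermost leg, m. 0: fully home, its black rubber collar against the clamp casting; negative: still out by that much (starts 60 to 115 mm out). Moves along the tripod's y. Released, it slides with about 3 N and stays where it is left; clamped, 30 N do not shift it.
- tread_face (a point): Middle of the outer face of the foot tread, an orange plate 42 mm wide (x), 10 mm thick (y), at the leg's outer end: the face that looks away from the head, to be pushed along +y. 127 mm above the tripod's origin; the plate goes 19 mm up and 17 mm down from here to the foot. Outward are 13 mm of foot and a 55 mm spike, both lower. 117 mm from the pivot along y when home.
- tribrach: Green tribrach with three black foot screws, 116 mm across, 64 mm high, loose on the bench; origin at its underside. Leave alone.
- prism: Round yellow reflector prism lying face up, 72 mm across, 36 mm high, loose on the bench; origin at its underside. Leave alone.
- oil: Small white oil bottle with a red cap, 42 mm across, 115 mm high, loose on the bench; origin at its underside. Leave alone.
- driver: Screwdriver, 190 mm, lying loose on the bench. Leave alone.

How it is judged:
On the way, in this order (a step that is already met when the one before it is completed fails the run):
1. the lever has been swung out (beyond 1.3 rad) with the leg still where it was (within 12 mm) (value of joint lever above 1.3 rad and distance of tread_face from where it was at the start of the episode below 0.012 m), for 0.1 s.
2. the leg has been pushed home (within 4 mm) with the clamp open (value of joint leg above -0.004 m and value of joint lever above 1 rad), for 0.2 s.
At the end, for the whole second after the job is handed in: The leg is home (within 4 mm of its stop), the lever is back in its locked position (below 0.3 rad), both at rest, the tripod within 15 mm of where it lay, and the other things within 30 mm of where they were (value of joint leg above -0.004 m and value of joint lever below 0.3 rad and velocity of joint leg between -0.01 and 0.01 m/s and velocity of joint lever between -0.1 and 0.1 rad/s and distance of tripod from where it was at the start of the episode below 0.015 m and distance of each of tribrach, prism, oil, driver from where it was at the start of the episode below 0.03 m); the robot touches nothing.
It fails at once if the leg is driven along while its clamp is shut (lever below 0.5 rad, leg shifted by more than 12 mm, more than 12 mm out and moving faster than 30 mm/s) (distance of tread_face from where it was at the start of the episode above 0.012 m and value of joint lever below 0.5 rad and value of joint leg below -0.012 m and (velocity of joint leg above 0.03 m/s or velocity of joint leg below -0.03 m/s)).
It fails at once if the lever or the leg is taken between the fingers (the grasp point lies inside it) ((x of the grasp point in the frame of lever_tip between -0.006 and 0.006 m and y of the grasp point in the frame of lever_tip between -0.012 and 0.012 m and z of the grasp point in the frame of lever_tip between -0.018 and 0.015 m) or (x of the grasp point in the frame of lever_tip between -0.005 and 0.005 m and y of the grasp point in the frame of lever_tip between 0.01 and 0.065 m and z of the grasp point in the frame of lever_tip between -0.018 and -0.006 m) or (x of the grasp point in the frame of tread_face between -0.018 and 0.018 m and y of the grasp point in the frame of tread_face between 0.001 and 0.01 m and z of the grasp point in the frame of tread_face between -0.018 and 0.018 m) or (x of the grasp point in the frame of tread_face between -0.01 and 0.01 m and y of the grasp point in the frame of tread_face between -0.012 and 0.085 m and z of the grasp point in the frame of tread_face between -0.045 and -0.022 m)).
It fails at once if the tripod, its lever or its leg is pushed with more than 60 N (contact force between the fingers and tripod above 60 N).
It fails at once if the tripod is lifted, tipped or shifted by more than 15 mm (distance of tripod from where it was at the start of the episode above 0.015 m).
It fails at once if the tribrach, prism, oil bottle or screwdriver is moved by more than 30 mm (distance of any of tribrach, prism, oil, driver from where it was at the start of the episode above 0.03 m).
It also fails if it takes over 64 s, if anything falls off the work surface, if the arm or the gripper's body presses on something with over 40 N, if the wrist force passes 120 N, or if a joint passes its speed limit or range.

### The arm

A 6-joint arm with a two-finger parallel gripper is mounted at the origin on the work surface. World frame = base frame: x ahead of the robot, y to its left, z up, the work surface at z = 0. Lengths are in m, angles in rad, forces in N, time in s.
With the tool pointing down it reaches from about 0.375 to 0.9 m from the base axis. Payload 3.1 kg.
Tool frame: the origin (TCP) lies at the very end of the fingers, on their centre line; the grasp point (between the pads) lies 19 mm behind it; z points along the fingers, y is the line along which they close (so a half turn about z gives the same grasp; the last joint's range is limited). The gripper opens to 85 mm and grips with 20 to 120 N. Pads are 22 mm wide; open, the fingers measure 114 mm over their backs; the gripper's body (76 mm by 85 mm) begins 54 mm behind the grasp point. The pads swing forward as they close: fully open they stand 13 mm farther back than shut.
Start: joints at [1.121, 0.527, 1.433, -0, 1.181, -0.178], TCP at [0.168, 0.602, 0.231] pointing down, gripper open.
Joint ranges: [-3.08, 3.08], [-0.75, 2.2], [0.22, 2.44], [-1.43, 4.57], [0, 2.65], [-2.85, 2.85]. Speed limits (rad/s): [2.79, 2.79, 3.14, 3.14, 3.14, 3.14].

### API

Orientations are given as a unit quaternion [w, x, y, z].
In Python, from rig import bot, get_image, masks_of gives the robot as it stands.
- The arm moves only by the tool step_arm, never from a script. Its argument "targets" is one flat list of numbers, 7 for each row, row after row: the closure, from 0 (fully open) to 1 (shut), then the shift along the world's x, y, z in m, then the turn, a rotation vector about the world's x, y, z in degrees. In form: [gripper, x, y, z, wx, wy, wz, gripper, x, y, z, wx, wy, wz, ...]. A call has exactly 8 rows; each row is the pose to reach, as a shift and turn from the pose commanded when the call began; what a row does not reach only later rows make up. A row lasts 1/12 s, in which the tool goes at most 41.7 mm and 7.16 degrees, less where a joint would pass 70% of its speed; a pose out of reach is approached as far as the arm can. A call with a gripper value outside its range is refused whole. The fingers move at their own pace and stop on an object; "newtons" is the grip in N (left out, the last holds). Time passes only in rows, so rows that repeat a pose let the fingers close, or fill a call up. It gives the time, the measured TCP pose, the force, the opening and the grip force at its end, in the units of the state.
- bot.get_state(): the state, without advancing time (a new reading comes with each control period).
- get_image(name): name is "side" or "top" or "wrist"; returns a dict with "color" (400x640x3 uint8, red, green, blue), "range_z" (400x640 float32, m along the optical axis (not along the pixel's ray), 0 where there is no reading), "fx", "fy", "cx", "cy" (pixels), "k1" (the pictures are not rectified: a ray, as slopes to the right and down, at radius r is drawn at 1 + k1 r^2 times it, then the intrinsics apply), "R" (3x3) and "t" (3): a world point X has camera coordinates R X + t. Camera axes: x right, y down, z forward; pixel columns grow to the right and rows downward; lengths in m; the calibration is good to about 2 mm. A picture is of the moment at which its call begins.
- bot.finish_job(): hands the job in; it is judged then, once.
Trained networks look in a picture, given as the dict that the camera call returned (one of the last four; its "shot" number tells which), for a name from the list of things; names that differ only in an ending like _2 or _b are one class to them, and where a whole thing is asked for, a point or a joint stands for the part that bears it (a point fixed in the world has none). Each returns a list of dicts, best first, with "conf" (0 to 1); they miss things now and then, are a little off and sometimes report something else, mostly with a low value. They report only what shows in the picture. A call takes as long as a camera call.
- masks_of(picture, name): "region" (400x640 bool, what is visible of it) and "extent" ([left, top, right, bottom] in pixels, round what is visible of it).
The state is a dict: "clock": time; "joint_pos": joint angles; "qd": joint speeds; "joint_efforts": joint torques, N m; "tcp_pos": TCP position; "ee_rot": TCP orientation; "force": force on the tool from outside, world axes, zero at the start; "ft_torque": the same for the moment, N m; "opening": finger opening in m; "gripper_force": force on a finger pad.
Only numpy, scipy, OpenCV 4.12 (cv2) and the standard library are available. Lean on these libraries where they do the work, as an engineer would, in place of code of your own. Each camera call takes 0.05 s, during which the arm holds its last target. There are 200 camera calls.

## Working session

There is one attempt and no reset: what is moved stays moved. The work goes in short steps, Python scripts to look and compute and a tool call to move; the robot and the scene stay as the last step left them, time stands still between calls to the robot, and variables do not carry over. Pictures are saved under pics/ and viewed, at most 12 in all, crops included, and the job is handed in when it is done.

Besides the shell and the picture viewer there is one more tool, called after ">>>" in YAML: its name, and indented under it one key for each argument. step_arm: Moves the arm, as the interface text tells. Its arguments: {"type":"object","properties":{"targets":{"type":"array"},"newtons":{"type":"number"}},"required":["targets"]}

```bash
mkdir -p pics; ls
cat > h.py <<'E'
import numpy as np, cv2
from rig import bot,get_image,masks_of
def world(p,uv,z=None):
    # pixel -> world using range (or ray)
    uv=np.atleast_2d(uv).astype(float)
    K=np.array([[p['fx'],0,p['cx']],[0,p['fy'],p['cy']],[0,0,1]])
    s=cv2.undistortPoints(uv[:,None],K,np.array([p['k1'],0,0,0.]))[:,0]
    R,t=np.array(p['R']),np.array(p['t'])
    d=np.c_[s,np.ones(len(s))]
    if z is None:
        zz=p['range_z'][uv[:,1].astype(int),uv[:,0].astype(int)]
        return (d*zz[:,None]-t)@R
    c=-t@R; w=d@R
    return c+w*((z-c[2])/w[:,2])[:,None]
def save(p,n): cv2.imwrite('pics/'+n+'.png',p['color'][:,:,::-1])
E
python3 - <<'E'
from h import *
for n in ('top','side'):
    p=get_image(n); save(p,n+'0')
    for o in ['tripod','lever','lever_tip','leg','tread_face','tribrach','prism','oil','driver']:
        m=masks_of(p,o)
        for q in m[:2]:
            v,u=np.nonzero(q['region']&(p['range_z']>0))
            w=world(p,np.c_[u,v]); print(n,o,round(q['conf'],2),q['extent'],len(u),np.median(w,0).round(3),w.min(0).round(3),w.max(0).round(3))
E
```

```text
pics
top tripod 0.55 [1.1, 131.1, 347.0, 240.2] 16781 [0.571 0.202 0.137] [ 0.445 -0.196 -0.005] [0.702 0.653 0.185]
top tripod 0.41 [329.1, 254.3, 346.8, 272.2] 276 [ 0.394 -0.179  0.08 ] [ 0.37  -0.202 -0.001] [ 0.413 -0.161  0.118]
top lever 0.55 [228.7, 199.0, 279.2, 227.0] 404 [0.501 0.013 0.157] [ 0.476 -0.044  0.002] [0.528 0.06  0.182]
top lever_tip 0.94 [229.3, 199.6, 279.7, 226.5] 420 [0.501 0.009 0.157] [ 0.476 -0.044 -0.001] [0.53  0.06  0.182]
top leg 0.91 [51.9, 155.6, 350.4, 212.2] 3456 [0.558 0.134 0.145] [ 0.501 -0.198 -0.002] [0.636 0.476 0.185]
top tread_face 0.69 [55.5, 155.4, 351.8, 214.7] 3589 [0.558 0.132 0.145] [ 0.501 -0.197 -0.004] [0.629 0.499 0.185]
top tribrach 0.97 [388.7, 164.2, 437.0, 212.5] 1769 [ 0.573 -0.354  0.059] [ 0.522 -0.428 -0.006] [ 0.639 -0.304  0.07 ]
top tribrach 0.48 [231.9, 199.3, 277.3, 225.6] 339 [0.501 0.018 0.158] [ 0.477 -0.041  0.117] [0.528 0.052 0.182]
top prism 0.67 [377.5, 223.0, 412.0, 252.8] 699 [ 0.449 -0.315  0.037] [ 0.416 -0.352 -0.001] [ 0.485 -0.281  0.044]
top prism 0.66 [389.6, 167.3, 439.8, 210.9] 1752 [ 0.572 -0.35
[... 868 characters left out ...]
ce 0.82 [192.9, 94.5, 338.3, 221.7] 2545 [ 0.538 -0.012  0.144] [ 0.485 -0.204 -0.002] [0.712 0.447 0.185]
side tread_face 0.62 [341.3, 286.8, 380.0, 323.6] 1040 [ 0.441 -0.324  0.037] [ 0.41  -0.355 -0.002] [ 0.483 -0.264  0.042]
side tribrach 0.97 [392.1, 248.8, 447.8, 311.3] 2762 [ 0.558 -0.373  0.058] [ 0.517 -0.421 -0.001] [ 0.625 -0.28   0.067]
side oil 0.56 [276.1, 246.8, 305.1, 299.2] 941 [ 0.383 -0.194  0.059] [ 0.369 -0.208 -0.002] [ 0.484 -0.081  0.118]
side driver 0.86 [203.2, 221.1, 270.5, 269.6] 583 [ 0.42  -0.013  0.019] [ 0.293 -0.066 -0.003] [0.499 0.027 0.066]
side driver 0.42 [192.8, 92.3, 338.9, 222.1] 2428 [ 0.537 -0.01   0.144] [ 0.496 -0.204 -0.002] [0.687 0.537 0.185]
```

Run:
```python
from h import *
a=get_image('top'); b=get_image('side')
for n,p in(('t',a),('s',b)):
    m=masks_of(p,'leg')[0]['region']; v,u=np.nonzero(m&(p['range_z']>0)); w=world(p,np.c_[u,v])
    k=(abs(w[:,2]-.144)<.004); q=w[k]
    f=cv2.fitLine(q[:,:2].astype(np.float32),cv2.DIST_HUBER,0,.01,.01).ravel(); f=f*np.sign(f[1])
    print(n,f,np.degrees(np.arctan2(-f[0],f[1])), f[2]+f[0]/f[1]*(0-f[3]))
    t=w[(w[:,1]<-.1)&(w[:,2]>.15)]; print('tread top',len(t),t.min(0),t.max(0),t.mean(0))
    v,u=np.nonzero(masks_of(p,'lever')[0]['region']&(p['range_z']>0)); w=world(p,np.c_[u,v]); 
    t=w[w[:,2]>.168]; print('pad top',len(t),np.median(t,0),t.min(0),t.max(0))
    t=w[(w[:,2]>.145)&(w[:,2]<.165)]; print('lever bar',len(t),np.median(t,0),t.min(0),t.max(0))
cv2.imwrite('pics/c1.png',np.vstack([cv2.resize(a['color'][140:290,200:380,::-1],(720,600))])[:600])
cv2.imwrite('pics/c2.png',cv2.resize(b['color'][90:315,180:460,::-1],(747,600)))
```

```text
t [0.14742346 0.98907346 0.5629063  0.1471145 ] -8.477641 0.5409786
tread top 150 [ 0.50077578 -0.14032522  0.15009982] [ 0.54132943 -0.10089092  0.18547028] [ 0.52147018 -0.12794011  0.17462193]
pad top 78 [ 0.48479174 -0.03316795  0.17721102] [ 0.47653532 -0.04337177  0.16811223] [ 0.49527811 -0.02255677  0.18163728]
lever bar 249 [0.50241136 0.0193652  0.15675824] [ 0.48182388 -0.04239054  0.14551022] [0.52515863 0.05356403 0.16488477]
s [0.15201174 0.9883787  0.5506802  0.08623166] -8.743527 0.5374179
tread top 276 [ 0.49654711 -0.14465002  0.15056581] [ 0.53763633 -0.10202301  0.18512182] [ 0.51534036 -0.13810108  0.16924763]
pad top 71 [ 0.48096822 -0.04002445  0.17740728] [ 0.47373305 -0.04812321  0.16849727] [ 0.49204767 -0.02670723  0.18120793]
lever bar 204 [0.49782954 0.01281613 0.15694728] [ 0.47281125 -0.04736247  0.1451112 ] [0.52180847 0.06849336 0.16487147]
```

View pics/c1.png

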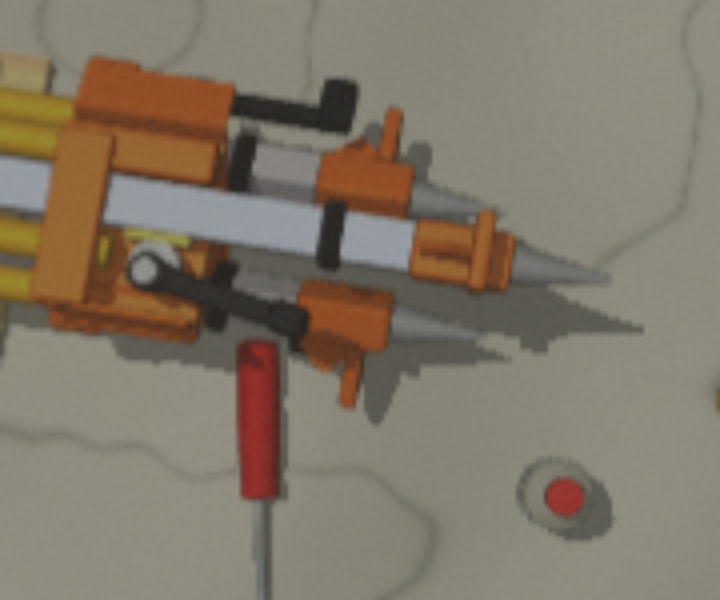

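View pics/c2.png

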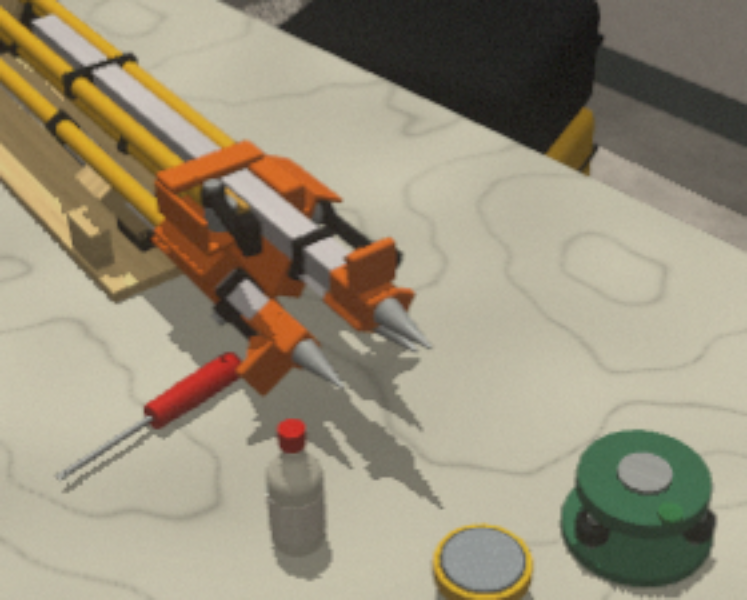

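```bash
cat >> h.py <<'E'
from scipy.spatial.transform import Rotation as Ro
def st():
    s=bot.get_state(); R=Ro.from_quat(np.roll(s['ee_rot'],-1)).as_matrix()
    print(round(s['clock'],2),np.round(s['tcp_pos'],4),'toolx',R[:,0].round(3),'z',R[:,2].round(3),'F',np.round(s['force'],1),'open',round(s['opening'],3),'q',np.round(s['joint_pos'],2))
E
python3 - <<'E'
from h import *
st()
p=get_image('top'); print(world(p,[[236.2,206.7]],.166), world(p,[[236.2,206.7]]))
E
```

```text
1.3 [0.1677 0.6021 0.2313] toolx [-0.963  0.268 -0.   ] z [ 0.  0. -1.] F [-0.5 -0.2 -0.3] open 0.086 q [ 1.12  0.53  1.43 -0.    1.18 -0.18]
[[0.51074877 0.04099469 0.166     ]] [[0.51081383 0.04109452 0.16534322]]
```

>>> step_arm:
  targets: [1,0.02,-0.035,0.01,0,0,0,1,0.04,-0.07,0.02,0,0,0,1,0.06,-0.105,0.03,0,0,0,1,0.08,-0.14,0.03,0,0,0,1,0.1,-0.175,0.03,0,0,0,1,0.12,-0.21,0.03,0,0,0,1,0.14,-0.245,0.03,0,0,0,1,0.16,-0.28,0.03,0,0,0]
  newtons: 30

```text
clock: 2.02
tcp_pos: [0.3283, 0.3204, 0.2617]
ee_rot: [0.0, 0.135, 0.991, 0.0]
force: [0.2, -0.3, -0.4]
opening: -0.0003
gripper_force: 0.0
```

>>> step_arm:
  targets: [1,0.02,-0.035,0,0,0,0,1,0.04,-0.07,0,0,0,0,1,0.06,-0.105,0,0,0,0,1,0.08,-0.14,0,0,0,0,1,0.1,-0.175,0,0,0,0,1,0.12,-0.21,0,0,0,0,1,0.14,-0.245,0,0,0,0,1,0.16,-0.28,0,0,0,-3]

```text
clock: 2.68
tcp_pos: [0.4885, 0.04, 0.2616]
ee_rot: [0.0, 0.162, 0.987, 0.0]
force: [0.2, 0.3, -0.4]
opening: -0.0001
gripper_force: 0.0
```

Run:
```python
from h import *
st()
p=get_image('wrist'); save(p,'w1')
for o in ['lever_tip','tread_face']:
    for q in masks_of(p,o)[:1]:
        v,u=np.nonzero(q['region']&(p['range_z']>0)); w=world(p,np.c_[u,v])
        print(o,q['conf'],q['extent'])
        t=w[(w[:,2]>.168)&(w[:,2]<.19)]
        if len(t): print(len(t),t.mean(0),np.percentile(t,[3,97],axis=0))
```

```text
2.68 [0.4885 0.04   0.2616] toolx [-0.948  0.32  -0.001] z [ 0.001  0.    -1.   ] F [ 0.2  0.3 -0.4] open -0.0 q [-0.15  0.31  1.73  0.    1.11 -1.39]
lever_tip 0.77 [231.0, 202.9, 347.3, 237.6]
457 [ 0.48273108 -0.0306464   0.17599538] [[ 0.47487884 -0.04054958  0.16980294]
 [ 0.49130382 -0.0218694   0.17851844]]
tread_face 0.73 [119.3, 182.1, 638.9, 315.8]
829 [ 0.51819989 -0.12965839  0.17724593] [[ 0.49948435 -0.13679979  0.1685936 ]
 [ 0.53833869 -0.11829915  0.18235084]]
```

View pics/w1.png

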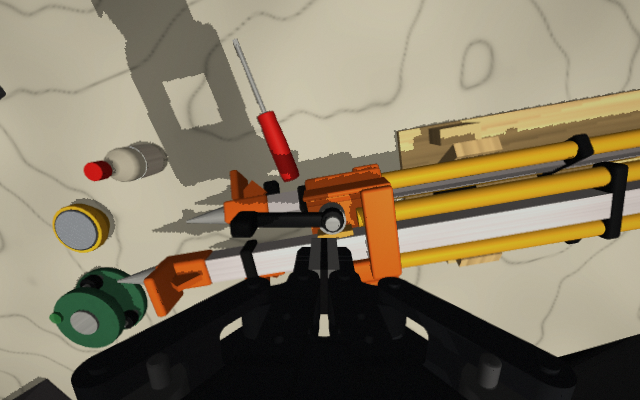

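>>> step_arm:
  targets: [1,0.01,-0.04,0,0,0,0,1,0.021,-0.08,0,0,0,0,1,0.021,-0.084,0,0,0,0,1,0.021,-0.084,-0.03,0,0,0,1,0.021,-0.084,-0.06,0,0,0,1,0.021,-0.084,-0.085,0,0,0,1,0.021,-0.084,-0.1,0,0,0,1,0.021,-0.084,-0.106,0,0,0]

```text
clock: 3.5
tcp_pos: [0.5063, -0.04, 0.153]
ee_rot: [-0.003, 0.161, 0.987, 0.001]
force: [-0.5, 0.2, -0.9]
opening: -0.0004
gripper_force: 0.0
```

Run:
```python
from h import *
st()
p=get_image('wrist'); cv2.imwrite('pics/w2.png',p['color'][80:400,100:560,::-1])
# arc waypoints: tcp at lever-frame offset: radius r, behind the pad by off
piv=np.array([.509,.040]); a=np.radians(-8.6); X=np.array([np.cos(a),np.sin(a)]); Y=np.array([-X[1],X[0]])
t0=np.array(bot.get_state()['tcp_pos'][:2])
for q in np.arange(.17,1.85,.12):
    r=-np.sin(q)*X-np.cos(q)*Y; o=-np.cos(q)*X+np.sin(q)*Y
    P=piv+.079*r-.0195*o
    print(round(q,2),(P-t0).round(4),round(-np.degrees(q-.17),1))
```

```text
3.5 [ 0.5063 -0.04    0.153 ] toolx [-0.948  0.317  0.006] z [-0.006  0.002 -1.   ] F [-0.5  0.2 -0.9] open -0.0 q [-0.3   0.49  1.8   0.    0.86 -1.55]
0.17 [-0.0041 -0.0009] -0.0
0.29 [-0.0137  0.0005] -6.9
0.41 [-0.0232  0.003 ] -13.8
0.53 [-0.0322  0.0066] -20.6
0.65 [-0.0408  0.0112] -27.5
0.77 [-0.0488  0.0169] -34.4
0.89 [-0.056   0.0235] -41.3
1.01 [-0.0624  0.0308] -48.1
1.13 [-0.0678  0.0389] -55.0
1.25 [-0.0723  0.0476] -61.9
1.37 [-0.0756  0.0568] -68.8
1.49 [-0.0779  0.0663] -75.6
1.61 [-0.079  0.076] -82.5
1.73 [-0.0789  0.0857] -89.4
1.85 [-0.0777  0.0954] -96.3
```

View pics/w2.png

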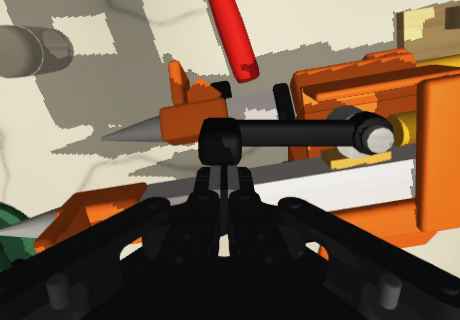

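>>> step_arm:
  targets: [1,-0.004,0.002,0,0,0,0,1,-0.007,0.003,0,0,0,0,1,-0.012,0.004,0,0,0,-3.4,1,-0.017,0.0045,0,0,0,-6.9,1,-0.0215,0.0055,0,0,0,-10.3,1,-0.0265,0.007,0,0,0,-13.8,1,-0.031,0.009,0,0,0,-17.2,1,-0.0355,0.0105,0,0,0,-20.6]

```text
clock: 4.22
tcp_pos: [0.4784, -0.0333, 0.1575]
ee_rot: [0.007, 0.336, 0.942, -0.0]
force: [6.9, -2.5, -5.8]
opening: -0.0
gripper_force: 3.3
```

Run:
```python
from h import *
st()
p=get_image('wrist'); cv2.imwrite('pics/w3.png',p['color'][80:400,100:560,::-1]); st()
```

```text
4.22 [ 0.4784 -0.0333  0.1575] toolx [-0.774  0.634 -0.013] z [ 0.013 -0.005 -1.   ] F [ 6.9 -2.5 -5.8] open -0.0 q [-0.3   0.45  1.87 -0.    0.81 -1.19]
4.27 [ 0.4769 -0.0326  0.1573] toolx [-0.772  0.636 -0.011] z [ 0.011 -0.004 -1.   ] F [ 4.3 -1.5 -3.6] open -0.0 q [-0.3   0.45  1.88 -0.    0.81 -1.18]
```

View pics/w3.png

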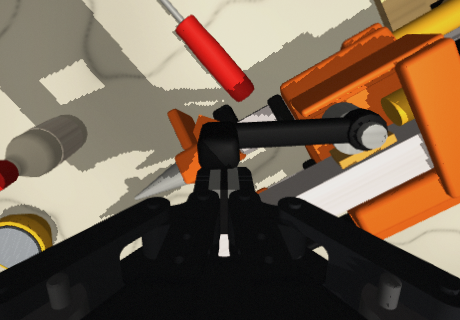

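>>> step_arm:
  targets: [1,-0.0043,0.0023,0,0,0,-3.4,1,-0.0086,0.0046,0,0,0,-6.9,1,-0.0126,0.0074,0,0,0,-10.3,1,-0.0166,0.0103,0,0,0,-13.8,1,-0.0202,0.0136,0,0,0,-17.2,1,-0.0238,0.0169,0,0,0,-20.6,1,-0.027,0.0205,0,0,0,-24,1,-0.0302,0.0242,0,0,0,-27.5]

```text
clock: 4.93
tcp_pos: [0.4449, -0.0075, 0.1571]
ee_rot: [0.003, 0.551, 0.835, 0.001]
force: [2.5, -1.2, 0.0]
opening: 0.0001
gripper_force: 0.7
```

>>> step_arm:
  targets: [1,-0.0028,0.004,0,0,0,-3.4,1,-0.0054,0.0081,0,0,0,-6.9,1,-0.0077,0.0124,0,0,0,-10.3,1,-0.0099,0.0168,0,0,0,-13.8,1,-0.0116,0.0214,0,0,0,-17.2,1,-0.0132,0.026,0,0,0,-20.6,1,-0.0144,0.0307,0,0,0,-24,1,-0.0155,0.0355,0,0,0,-27.5]

```text
clock: 5.6
tcp_pos: [0.4291, 0.0281, 0.1571]
ee_rot: [0.002, 0.733, 0.68, 0.002]
force: [1.3, -1.5, 0.5]
opening: -0.0
gripper_force: 0.7
```

>>> step_arm:
  targets: [1,-0.0006,0.0048,0,0,0,-3.4,1,-0.0011,0.0097,0,0,0,-6.9,1,-0.0011,0.0146,0,0,0,-10.3,1,-0.001,0.0194,0,0,0,-13.8,1,-0.0005,0.0243,0,0,0,-17.2,1,-0.0005,0.0243,0,0,0,-17.2,1,-0.0005,0.0243,0,0,0,-17.2,1,-0.0005,0.0243,0,0,0,-17.2]

```text
clock: 6.27
tcp_pos: [0.4271, 0.0526, 0.156]
ee_rot: [0.0, 0.826, 0.564, 0.0]
force: [-0.5, -0.2, -0.3]
opening: -0.0004
gripper_force: 0.0
```

Run:
```python
from h import *
st()
p=get_image('wrist'); cv2.imwrite('pics/w4.png',p['color'][80:400,100:560,::-1])
for n in('top','side'):
    p=get_image(n); save(p,n+'1')
    for o in ['lever','leg']:
      for q in masks_of(p,o)[:1]:
        v,u=np.nonzero(q['region']&(p['range_z']>0)); w=world(p,np.c_[u,v])
        t=w[(w[:,2]>.168)&(w[:,2]<.19)&((w[:,1]<-.1) if o=='leg' else True)]
        print(n,o,q['conf'],len(t),t.mean(0),np.percentile(t,[3,97],axis=0))
```

```text
6.27 [0.4271 0.0526 0.156 ] toolx [0.363 0.932 0.   ] z [ 0.001 -0.    -1.   ] F [-0.5 -0.2 -0.3] open -0.0 q [-0.14  0.4   1.98  0.    0.76  0.23]<stdin>:10: RuntimeWarning: Mean of empty slice.
  ret = um.true_divide(
Traceback (most recent call last):
IndexError: index -1 is out of bounds for axis 0 with size 0
```

View pics/w4.png

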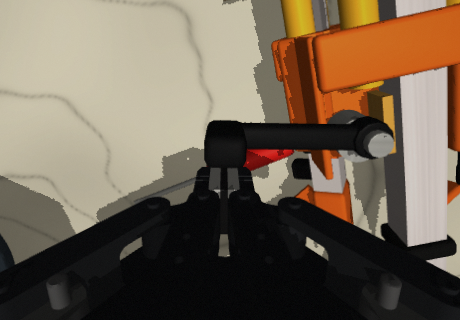

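>>> step_arm:
  targets: [1,-0.002,-0.006,0,0,0,0,1,-0.004,-0.012,0,0,0,0,1,-0.004,-0.012,0.02,0,0,0,1,-0.004,-0.012,0.045,0,0,0,1,-0.004,-0.012,0.07,0,0,0,1,-0.004,-0.012,0.09,0,0,0,1,-0.004,-0.012,0.1,0,0,4,1,-0.004,-0.012,0.1,0,0,8]

```text
clock: 7.08
tcp_pos: [0.4244, 0.0397, 0.2576]
ee_rot: [0.002, 0.784, 0.621, 0.002]
force: [0.5, -0.5, 0.3]
opening: 0.0001
gripper_force: 0.0
```

>>> step_arm:
  targets: [1,0.015,-0.03,0,0,0,2,1,0.03,-0.06,0,0,0,4,1,0.045,-0.095,0,0,0,4.7,1,0.06,-0.13,0,0,0,4.7,1,0.075,-0.165,0,0,0,4.7,1,0.085,-0.2,0,0,0,4.7,1,0.09,-0.212,0,0,0,4.7,1,0.09,-0.212,0,0,0,4.7]

```text
clock: 7.75
tcp_pos: [0.5138, -0.1756, 0.2549]
ee_rot: [0.001, 0.76, 0.65, -0.0]
force: [-1.0, -0.1, -0.4]
opening: 0.0
gripper_force: 0.0
```

Run:
```python
from h import *
st()
p=get_image('wrist'); save(p,'w5')
for q in masks_of(p,'tread_face')[:2]:
    v,u=np.nonzero(q['region']&(p['range_z']>0)); w=world(p,np.c_[u,v])
    t=w[(w[:,2]>.172)&(w[:,2]<.19)]
    print(q['conf'],q['extent'],len(t), t.mean(0) if len(t) else '', np.percentile(t@np.array([.149,.989,0]),[3,50,97]) if len(t) else '')
```

```text
7.75 [ 0.5138 -0.1756  0.2549] toolx [ 0.155  0.988 -0.001] z [ 0.001 -0.001 -1.   ] F [-1.  -0.1 -0.4] open 0.0 q [-0.53  0.39  1.61 -0.    1.14 -0.38]
0.76 [297.0, 0.0, 350.1, 228.5] 714 [ 0.51895052 -0.13296927  0.18080059] [-0.05960185 -0.0539836  -0.04970561]
0.41 [243.6, 0.0, 414.6, 225.8] 730 [ 0.5188401  -0.13296491  0.18074915] [-0.05960447 -0.05399474 -0.0497079 ]
```

View pics/w5.png

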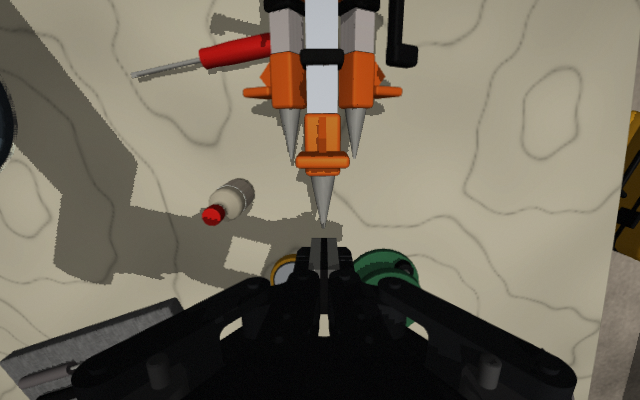

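>>> step_arm:
  targets: [1,0,0,-0.025,0,0,0,1,0,0,-0.05,0,0,0,1,0,0,-0.075,0,0,0,1,0,0,-0.09,0,0,0,1,0,0,-0.095,0,0,0,1,0.0015,0.01,-0.095,0,0,0,1,0.003,0.02,-0.095,0,0,0,1,0.003,0.02,-0.095,0,0,0]

```text
clock: 8.52
tcp_pos: [0.5163, -0.149, 0.1614]
ee_rot: [0.0, 0.758, 0.653, 0.0]
force: [-0.6, 0.1, -0.0]
opening: -0.0001
gripper_force: 0.0
```

>>> step_arm:
  targets: [1,0.001,0.006,0,0,0,0,1,0.002,0.012,0,0,0,0,1,0.003,0.018,0,0,0,0,1,0.0035,0.024,0,0,0,0,1,0.0045,0.03,0,0,0,0,1,0.0055,0.036,0,0,0,0,1,0.006,0.042,0,0,0,0,1,0.007,0.047,0,0,0,0]

```text
clock: 9.18
tcp_pos: [0.5237, -0.104, 0.1605]
ee_rot: [0.001, 0.759, 0.652, 0.0]
force: [0.0, -2.9, 2.6]
opening: 0.0001
gripper_force: 1.5
```

>>> step_arm:
  targets: [1,0.0005,0.003,0,0,0,0,1,0.001,0.006,0,0,0,0,1,0.001,0.008,0,0,0,0,1,0.0015,0.01,0,0,0,0,1,0.0015,0.011,0,0,0,0,1,0.002,0.012,0,0,0,0,1,0.002,0.012,0,0,0,0,1,0.002,0.012,0,0,0,0]

```text
clock: 9.85
tcp_pos: [0.5248, -0.0922, 0.1601]
ee_rot: [-0.0, 0.759, 0.652, -0.0]
force: [0.8, -1.8, 0.1]
opening: -0.0
gripper_force: 0.7
```

>>> step_arm:
  targets: [1,0,0.0005,0,0,0,0,1,0,0.001,0,0,0,0,1,0,0.0015,0,0,0,0,1,0,0.002,0,0,0,0,1,0,0.0025,0,0,0,0,1,0,0.003,0,0,0,0,1,0,0.003,0,0,0,0,1,0,0.003,0,0,0,0]

```text
clock: 10.52
tcp_pos: [0.525, -0.0904, 0.1602]
ee_rot: [0.001, 0.758, 0.652, -0.001]
force: [1.0, -4.7, -1.4]
opening: -0.0003
gripper_force: 2.8
```

Run:
```python
from h import *
st()
p=get_image('top')
cv2.imwrite('pics/t2.png',cv2.resize(p['color'][140:290,200:380,::-1],(720,600)))
```

```text
10.52 [ 0.525  -0.0904  0.1602] toolx [ 0.15   0.989 -0.002] z [-0.    -0.002 -1.   ] F [ 1.  -4.7 -1.4] open -0.0 q [-0.38  0.5   1.73 -0.    0.9  -0.23]
```

View pics/t2.png

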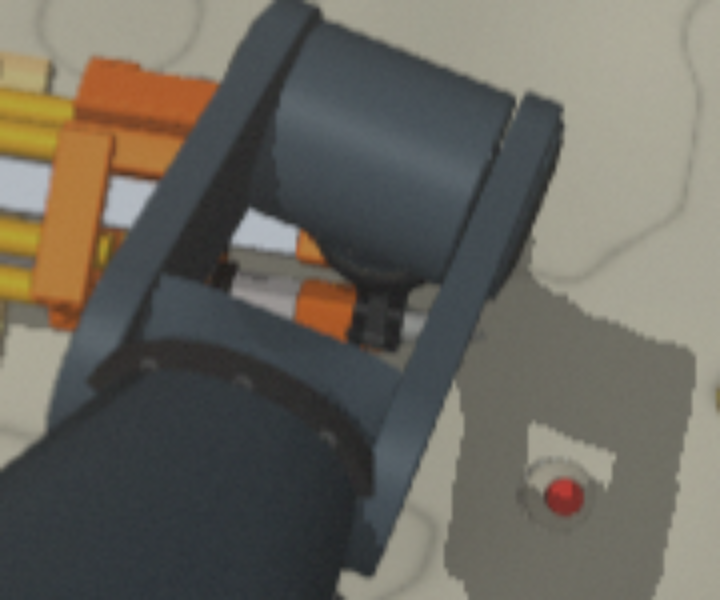

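The arm hides the clamp in this view (collar hidden under the wrist), so I go by force and press a little further.

>>> step_arm:
  targets: [1,0,0.0005,0,0,0,0,1,0,0.001,0,0,0,0,1,0,0.0015,0,0,0,0,1,0,0.002,0,0,0,0,1,0,0.0025,0,0,0,0,1,0,0.003,0,0,0,0,1,0,0.003,0,0,0,0,1,0,0.003,0,0,0,0]

```text
clock: 11.23
tcp_pos: [0.5251, -0.0903, 0.1603]
ee_rot: [0.003, 0.758, 0.652, -0.002]
force: [-0.4, -14.4, -2.7]
opening: -0.0
gripper_force: 7.2
```

>>> step_arm:
  targets: [1,-0.001,-0.008,0,0,0,0,1,-0.002,-0.016,0,0,0,0,1,-0.002,-0.016,0.02,0,0,0,1,-0.002,-0.016,0.045,0,0,0,1,-0.002,-0.016,0.07,0,0,0,1,-0.002,-0.016,0.09,0,0,0,1,-0.002,-0.016,0.1,0,0,-4,1,-0.002,-0.016,0.1,0,0,-8]

```text
clock: 11.9
tcp_pos: [0.524, -0.1022, 0.2631]
ee_rot: [0.001, 0.803, 0.596, 0.002]
force: [-0.3, 0.7, 0.3]
opening: 0.0002
gripper_force: 0.0
```

>>> step_arm:
  targets: [1,-0.01,0.025,0,0,0,-2,1,-0.02,0.055,0,0,0,-4,1,-0.03,0.085,0,0,0,-4.7,1,-0.04,0.115,0,0,0,-4.7,1,-0.05,0.145,0,0,0,-4.7,1,-0.06,0.175,0,0,0,-4.7,1,-0.07,0.195,0,0,0,-4.7,1,-0.077,0.203,0,0,0,-4.7]

```text
clock: 12.57
tcp_pos: [0.4436, 0.1033, 0.2601]
ee_rot: [-0.002, 0.825, 0.565, -0.001]
force: [0.4, -1.2, 1.0]
opening: -0.0001
gripper_force: 0.0
```

Run:
```python
from h import *
st()
p=get_image('wrist'); save(p,'w6')
def tops(p,n,lo,hi,c,r):
    for q in masks_of(p,n)[:1]:
        v,u=np.nonzero(q['region']&(p['range_z']>0)); w=world(p,np.c_[u,v])
        t=w[(w[:,2]>lo)&(w[:,2]<hi)&(np.hypot(*(w[:,:2]-c).T)<r)]
        print(n,q['conf'],len(t),t.mean(0) if len(t) else '', np.percentile(t@np.array([.149,.989,0]),[3,97]) if len(t) else '')
tops(p,'lever_tip',.168,.19,[.44,.075],.05)
for n in('top','side'):
    p=get_image(n); tops(p,'leg',.172,.19,[.527,-.08],.06); tops(p,'lever',.168,.19,[.44,.075],.05)
```

```text
12.57 [0.4436 0.1033 0.2601] toolx [0.362 0.932 0.001] z [-0.003  0.002 -1.   ] F [ 0.4 -1.2  1. ] open -0.0 q [-0.02  0.26  1.8   0.    1.08  0.35]
lever_tip 0.92 140 [0.43906097 0.07938766 0.1737052 ] [0.13601819 0.14698168]
leg 0.58 95 [ 0.52892507 -0.07366385  0.18193195] [0.00146124 0.01077093]
lever 0.86 82 [0.43649131 0.07225988 0.17698492] [0.12885091 0.14493006]
leg 0.81 116 [ 0.52574945 -0.07711037  0.17906849] [-0.00201234  0.0084149 ]
```

View pics/w6.png

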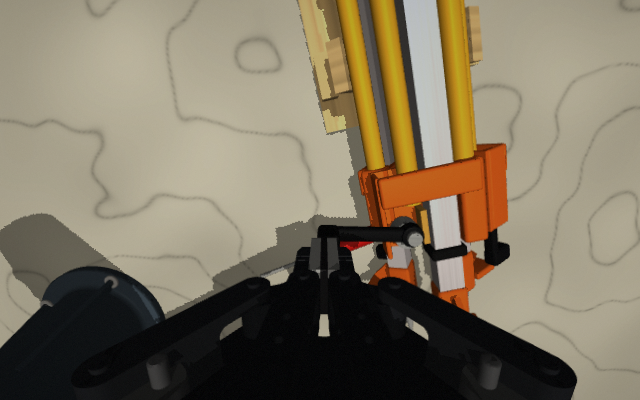

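Run:
```python
from h import *
p=get_image('top'); v,u=np.nonzero(p['range_z']>0); w=world(p,np.c_[u,v])
piv=np.array([.509,.040]); a=np.radians(-8.6); X=np.array([np.cos(a),np.sin(a)]); Y=np.array([-X[1],X[0]])
t=np.c_[(w[:,:2]-piv)@X-.036,(w[:,:2]-piv)@Y,w[:,2]]
k=(t[:,0]>-85)&(abs(t[:,0]+.055)<.022)&(abs(t[:,1]+.075)<.03); print(k.sum(),t[k,2].max())
t0=None
for q in np.arange(1.85,-.05,-.12):
    r=-np.sin(q)*X-np.cos(q)*Y; o=-np.cos(q)*X+np.sin(q)*Y
    P=piv+.079*r+.0195*o
    print(round(q,2),P.round(4),round(np.degrees(1.85-q),1))
```

```text
503 0.0907540305880734
1.85 [0.4453 0.0906] 0.0
1.73 [0.4397 0.0826] 6.9
1.61 [0.4351 0.074 ] 13.8
1.49 [0.4315 0.0649] 20.6
1.37 [0.4291 0.0555] 27.5
1.25 [0.4278 0.0458] 34.4
1.13 [0.4277 0.036 ] 41.3
1.01 [0.4288 0.0263] 48.1
0.89 [0.431  0.0168] 55.0
0.77 [0.4343 0.0077] 61.9
0.65 [ 0.4387 -0.001 ] 68.8
0.53 [ 0.4442 -0.0092] 75.6
0.41 [ 0.4505 -0.0166] 82.5
0.29 [ 0.4577 -0.0232] 89.4
0.17 [ 0.4656 -0.0289] 96.3
0.05 [ 0.4742 -0.0335] 103.1
```

>>> step_arm:
  targets: [1,0,0,-0.02,0,0,0,1,0,0,-0.045,0,0,0,1,0,0,-0.07,0,0,0,1,0,0,-0.09,0,0,0,1,0,0,-0.1,0,0,0,1,0,0,-0.104,0,0,0,1,0,0,-0.104,0,0,0,1,0,0,-0.104,0,0,0]

```text
clock: 13.68
tcp_pos: [0.4467, 0.1002, 0.1566]
ee_rot: [0.0, 0.826, 0.563, 0.0]
force: [0.5, 0.2, 0.3]
opening: -0.0003
gripper_force: 0.0
```

>>> step_arm:
  targets: [1,-0.0007,-0.005,0,0,0,0,1,-0.0014,-0.0096,0,0,0,0,1,-0.0042,-0.0136,0,0,0,0,1,-0.007,-0.0176,0,0,0,3.5,1,-0.0093,-0.0219,0,0,0,7,1,-0.0116,-0.0262,0,0,0,10.4,1,-0.0134,-0.0308,0,0,0,13.9,1,-0.0152,-0.0353,0,0,0,17.3]

```text
clock: 14.35
tcp_pos: [0.4318, 0.0648, 0.1571]
ee_rot: [0.001, 0.731, 0.682, 0.001]
force: [2.0, 1.7, -0.6]
opening: 0.0003
gripper_force: 0.8
```

>>> step_arm:
  targets: [1,-0.0012,-0.0047,0,0,0,3.4,1,-0.0024,-0.0094,0,0,0,6.9,1,-0.003,-0.0142,0,0,0,10.3,1,-0.0037,-0.0191,0,0,0,13.8,1,-0.0038,-0.024,0,0,0,17.2,1,-0.0038,-0.0289,0,0,0,20.6,1,-0.0033,-0.0338,0,0,0,24,1,-0.0027,-0.0386,0,0,0,27.5]

```text
clock: 15.02
tcp_pos: [0.4284, 0.0264, 0.1569]
ee_rot: [0.001, 0.548, 0.837, 0.001]
force: [0.8, 3.8, 1.0]
opening: -0.0002
gripper_force: 0.9
```

>>> step_arm:
  targets: [1,0.0011,-0.0047,0,0,0,3.4,1,0.0022,-0.0095,0,0,0,6.9,1,0.0038,-0.014,0,0,0,10.3,1,0.0055,-0.0186,0,0,0,13.8,1,0.0077,-0.023,0,0,0,17.2,1,0.0099,-0.0273,0,0,0,20.6,1,0.0126,-0.0314,0,0,0,24,1,0.0154,-0.0355,0,0,0,27.5]

```text
clock: 15.68
tcp_pos: [0.4411, -0.0072, 0.1566]
ee_rot: [-0.003, 0.334, 0.943, 0.001]
force: [-2.4, 7.3, 3.3]
opening: 0.0003
gripper_force: 3.4
```

Run:
```python
from h import *
st()
p=get_image('wrist'); cv2.imwrite('pics/w7.png',p['color'][80:400,100:560,::-1])
```

```text
15.68 [ 0.4411 -0.0072  0.1566] toolx [-0.777  0.629  0.006] z [-0.004  0.004 -1.   ] F [-2.4  7.3  3.3] open 0.0 q [-0.27  0.41  1.95  0.    0.78 -1.17]
```

View pics/w7.png

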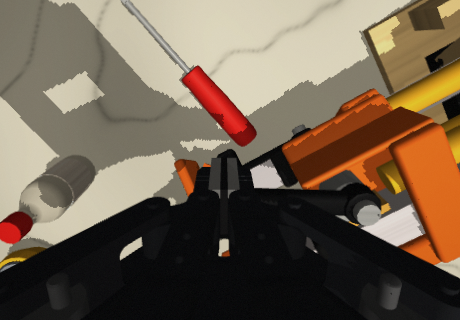

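The lever (pivot at about (368,210) in the crop) lies hidden behind the fingers and turns with them; contact holds. I continue to the locked end.

>>> step_arm:
  targets: [1,0.0031,-0.0037,0,0,0,3.4,1,0.0063,-0.0074,0,0,0,6.9,1,0.0099,-0.0107,0,0,0,10.3,1,0.0135,-0.014,0,0,0,13.8,1,0.0175,-0.0168,0,0,0,17.2,1,0.0214,-0.0197,0,0,0,20.6,1,0.0257,-0.022,0,0,0,24,1,0.03,-0.0243,0,0,0,27.5]

```text
clock: 16.4
tcp_pos: [0.4666, -0.0317, 0.1562]
ee_rot: [-0.007, 0.099, 0.995, 0.001]
force: [-10.3, 0.2, 9.3]
opening: -0.0002
gripper_force: 5.4
```

>>> step_arm:
  targets: [1,0,0,0,0,0,0,1,0.001,-0.0003,0,0,0,0,1,0.002,-0.0006,0,0,0,0,1,0.003,-0.0008,0,0,0,0,1,0.004,-0.001,0,0,0,0,1,0.004,-0.001,0,0,0,0,1,0.004,-0.001,0,0,0,0,1,0.004,-0.001,0,0,0,0]

```text
clock: 17.07
tcp_pos: [0.4724, -0.0337, 0.1563]
ee_rot: [-0.005, 0.101, 0.995, 0.0]
force: [-7.6, -1.0, 4.8]
opening: -0.0001
gripper_force: 3.9
```

>>> step_arm:
  targets: [1,0.001,-0.0002,0,0,0,0,1,0.002,-0.0004,0,0,0,0,1,0.003,-0.0005,0,0,0,0,1,0.004,-0.0006,0,0,0,0,1,0.004,-0.0006,0,0,0,0,1,0.004,-0.0006,0,0,0,0,1,0.004,-0.0006,0,0,0,0,1,0.004,-0.0006,0,0,0,0]

```text
clock: 17.73
tcp_pos: [0.4738, -0.0341, 0.1561]
ee_rot: [-0.008, 0.1, 0.995, 0.0]
force: [-13.2, -2.3, 9.2]
opening: 0.0
gripper_force: 6.2
```

>>> step_arm:
  targets: [1,-0.008,0.001,0,0,0,0,1,-0.018,0.002,0,0,0,0,1,-0.026,0.003,0,0,0,0,1,-0.026,0.003,0.02,0,0,0,1,-0.026,0.003,0.05,0,0,0,1,-0.026,0.003,0.08,0,0,0,1,-0.026,0.003,0.11,0,0,0,1,-0.026,0.003,0.13,0,0,0]

```text
clock: 18.4
tcp_pos: [0.4563, -0.0322, 0.2893]
ee_rot: [0.002, 0.101, 0.995, -0.001]
force: [0.1, -0.3, -0.1]
opening: 0.0
gripper_force: 0.0
```

>>> step_arm:
  targets: [1,-0.01,0.03,0,0,0,0,1,-0.02,0.06,0,0,0,0,1,-0.02,0.09,0,0,0,0,1,-0.02,0.12,0,0,0,0,1,-0.02,0.15,0,0,0,0,1,-0.02,0.18,0,0,0,0,1,-0.02,0.2,0,0,0,0,1,-0.02,0.2,0,0,0,0]

```text
clock: 19.07
tcp_pos: [0.4352, 0.1711, 0.2866]
ee_rot: [0.001, 0.099, 0.995, 0.001]
force: [0.3, -0.9, -0.6]
opening: 0.0
gripper_force: 0.0
```

Run:
```python
from h import *
st()
p=get_image('top')
for n in('top','side'):
    p=get_image(n)
    for o,lo in(('lever',.168),('leg',.172)):
        q=masks_of(p,o)[0]; v,u=np.nonzero(q['region']&(p['range_z']>0)); w=world(p,np.c_[u,v])
        t=w[(w[:,2]>lo)&(w[:,2]<.19)&((w[:,1]<-.04) if o=='leg' else (w[:,1]<0))]
        m=t.mean(0); d=m[:2]-[.509,.04]; s=np.percentile(t@np.array([.149,.989,0]),3)
        print(n,o,len(t),m,'q',np.arctan2(-d[0],-d[1])-np.radians(-8.6)-2*np.radians(8.6),'face s (home -.0016)',s)
    if n=='top': cv2.imwrite('pics/t3.png',cv2.resize(p['color'][140:290,200:380,::-1],(720,600)))
    for o in['tribrach','prism','oil','driver']:
        for q in masks_of(p,o)[:1]:
            v,u=np.nonzero(q['region']&(p['range_z']>0)); print(n,o,np.median(world(p,np.c_[u,v]),0).round(3))
```

```text
19.07 [0.4352 0.1711 0.2866] toolx [-0.98   0.197 -0.001] z [ 0.002  0.002 -1.   ] F [ 0.3 -0.9 -0.6] open 0.0 q [ 0.13  0.24  1.74  0.    1.16 -1.24]
top lever 74 [ 0.49147163 -0.03530188  0.17719705] q 0.07860377126500617 face s (home -.0016) 0.029247756890893283
top leg 94 [ 0.52906671 -0.07340018  0.18151049] q -0.32524008656418435 face s (home -.0016) 0.0014268408654204505
top tribrach [ 0.571 -0.353  0.059]
top prism [ 0.449 -0.316  0.037]
top oil [ 0.394 -0.179  0.08 ]
top driver [ 0.436 -0.007  0.023]
side lever 77 [ 0.4882913  -0.0402987   0.17532814] q 0.1022977967787525 face s (home -.0016) 0.024784471014310975
side leg 97 [ 0.52425349 -0.07742002  0.17869324] q -0.2792802602348373 face s (home -.0016) -0.0016213201497892109
side tribrach [ 0.558 -0.373  0.058]
side prism [ 0.44  -0.324  0.037]
side oil [ 0.382 -0.195  0.061]
side driver [ 0.412 -0.013  0.018]
```

View pics/t3.png

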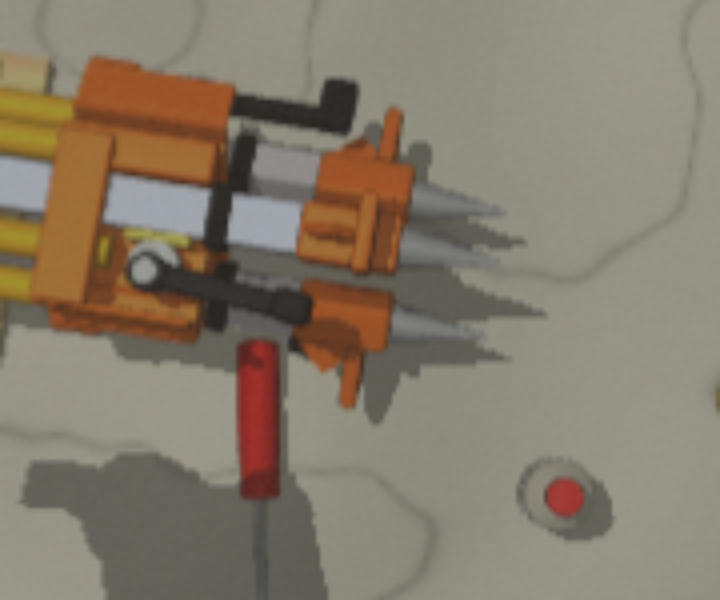

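```bash
python3 -c "
from rig import bot
print(bot.finish_job())"
```

```text
the job is handed in; nothing more can be done
None
```

The job is handed in; no verdict came back. In the last pictures the leg is home with its collar against the casting, the lever is back at about 0.1 rad (locked is below 0.3), and the tripod and other things show no visible shift.

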